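# Lift a culture dish off its rack with the dish lifter and hold it level

## Robot

A 6-joint arm with a two-finger parallel gripper is mounted at the origin on a cart in front of the work surface, level with it; the furniture and walls round the work are solid. World frame = base frame: x ahead of the robot, y to its left, z up, the work surface at z = 0. Lengths are in mm, angles in rad, forces in N, time in s.
With the tool pointing down it reaches from about 350 to 875 mm from the base axis. Payload 4.2 kg.
Tool frame: the origin (TCP) lies between the finger pads; the fingertips stand 25 mm ahead of it and the grasp point (between the pads) lies 6 mm ahead of it; z points along the fingers, y is the line along which they close (so a half turn about z gives the same grasp; the last joint's range is limited). The gripper opens to 85 mm and grips with 20 to 120 N. Pads are 22 mm wide; open, the fingers measure 114 mm over their backs; the gripper's body (76 mm by 85 mm) begins 54 mm behind the grasp point. The pads swing forward as they close: fully open they stand 13 mm farther back than shut.
Start: joints at [-1.019, 0.385, 0.008, 0, -1.194, -0.259], TCP at [180.412, -598.373, 218.612] pointing down, gripper open.
Joint ranges: [-3.14, 3.14], [-1.21, 2.06], [-1.07, 1.41], [-3.16, 2.05], [-2.99, -0.16], [-3.1, 3.1]. Speed limits (rad/s): [2.79, 2.79, 3.14, 3.14, 3.14, 3.14].

## Interface

Orientations are given as a unit quaternion [x, y, z, w].
In Python, from bench import arm gives the robot as it stands.
- The arm moves only by the shell command python3 -m pendant 'ROWS'. ROWS is JSON, a list of rows, each a list of 7 numbers: the shift along the tool's x, y, z in m, then the turn, a rotation vector about the tool's x, y, z in degrees, then the finger opening in m, from 0 to 0.0854. In form: [[x, y, z, wx, wy, wz, fingers], ...]. A call has 1 to 12 rows; each row shifts and turns the commanded pose from where the row before left it, along the tool's axes as they then stand; what a row does not reach is not made up. A row lasts 1/10 s, in which the tool goes at most 50 mm and 8.59 degrees, less where a joint would pass 70% of its speed; a pose out of reach is approached as far as the arm can. A call is refused whole if a number of a shift passes 0.05 or a number of a turn 8.59, either way. A call with a gripper value outside its range is refused whole. The fingers move at their own pace and stop on an object; the grip force is fixed at half the most. Time passes only in rows, so rows that do not move let the fingers close. It gives the time, the measured TCP pose, the force, the opening and the grip force at its end, in the units of the state.
- arm.read_state(): the state, without advancing time (a new reading comes with each control period).
- arm.get_image(name): name is "scene" or "top"; returns a dict with "image" (400x640x3 uint8, red, green, blue), "fx", "fy", "cx", "cy" (pixels), "k1" (the pictures are not rectified: a ray, as slopes to the right and down, at radius r is drawn at 1 + k1 r^2 times it, then the intrinsics apply), "xyz" and "rotation" of the camera in the world. Camera axes: x right, y down, z forward; pixel columns grow to the right and rows downward; lengths in mm; the calibration is good to about 2 mm. A picture is of the moment at which its call begins. There is no depth.
- arm.job_done(): hands the job in; it is judged then, once.
The state is a dict: "clock": time; "joints": joint angles; "joint_vel": joint speeds; "joint_efforts": joint torques, N m; "position": TCP position; "ee_rot": TCP orientation; "contact_force": force on the tool from outside, world axes, zero at the start; "wrist_torque": the same for the moment, N m; "gripper_width": finger opening in mm; "grasp_force": force on a finger pad.
Only numpy, scipy, OpenCV 4.12 (cv2) and the standard library are available. Lean on these libraries where they do the work, as an engineer would, in place of code of your own. Each camera call takes 0.05 s, during which the arm holds its last target. There are 200 camera calls.

## Task

Pick up the dish lifter by its upright handle, slide its blade under the single dish on the rack (not the stack of two) from the rack's open front, and lift that dish about 10 cm straight up off the rack, seated between the blade's two lips. Keep it there level and steady: the program finishes while still holding the lifter in the air with the dish on it. Do not touch any dish with the gripper or the arm, do not tip the dish, and leave the stacked dishes and the other things on the bench where they are.

Things in the scene. Friction and masses are not known exactly. Their poses are not given: they have to be found in the camera images.
- lifter: dish lifter, loose, 0.13 kg, lying flat at first: upright black handle 36 mm (x) x 16 mm (y), top 95 mm above the underside, on a 50 x 50 x 4 mm steel foot; from it a flat slotted steel blade, 40 mm wide, 4 mm thick, underside level with the foot's, runs along +x to its tip 158 mm from the origin. Origin: centre of the foot's underside, below mid-handle; z up
- lifter_grip (a point): point to grip on the lifter's handle: on the handle's centre line, 70 mm above the lifter's underside; axes as the lifter
- lifter_seat (a point): where the dish's centre belongs on the blade: 105 mm along +x from the lifter's origin, on the blade's upper face, 4 mm above the underside; axes as the lifter. The two cross lips, 4 mm high, stand 51 mm before and behind it
- dish: the single covered petri dish, shallow and round, 90 mm across (too wide to grip), 85 mm at its base, 16 mm high, about 30 g; it starts on one of the rack's two berths, on the left or on the right, 45 mm above the worktop. Origin: centre of its underside; its yaw means nothing.
- dish_rack: metal rack fixed to the worktop, 90 mm (x) x 232 mm (y). Two berths, centred 65 mm either side of the origin along y, each with two rails along x, tops at z = 45 mm, 62 mm clear between them: open from front to back from the 5 mm base plate up to the dish. Pins 6 mm high on the rails, 3 mm off the dish. Origin: centre of its underside; x points from its front (robot side) to its back
- microscope_monocular: single-eyepiece microscope fixed on the worktop in the middle, left of the rack and the lifter: a tall obstacle, 0.41 m high, filling about x 0.38 to 0.66 and y 0.00 to 0.17 in the world, its eyepiece leaning to the robot. Origin: middle of its underside
- stack_lower: one of the two stacked dishes, the same size as the dish, standing on the rack's other berth; origin at the centre of its underside. Leave alone.
- stack_upper: the dish on top of stack_lower, same size, its top at z = 0.077; origin at the centre of its underside. Leave alone.
- vial: small clear screw-cap vial, 22 mm across, 60 mm tall, upright, left of and behind the rack; origin at the centre of its underside. Leave alone.
- tape: roll of tan masking tape lying flat, 96 mm across, 25 mm high, right of the rack; origin at the centre of its underside. Leave alone.
- pen: black and white marker pen lying along its y axis, 135 mm long, 17 mm thick, near the front right; origin at the centre of its underside. Leave alone.
Not all that is in view belongs to the job. What is shaped like the dish but red is not meant.

How it is judged (in metres and radians):
On the way, in this order (a step that is already met when the one before it is completed fails the run):
1. the lifter is held by its handle, off the worktop (contact force between lifter and the fingers above 1 N and height (world z) of lifter above 0.006 m), for 0.2 s.
2. the blade is under the dish, which still stands on the rack (horizontal distance between dish and lifter_seat below 0.015 m and height (world z) of lifter_seat below 0.045 m and height (world z) of dish below 0.05 m and contact force between dish and dish_rack above 0.1 N), for 0.1 s.
3. the dish is lifted clear of the rack on the blade (contact force between dish and lifter above 0.1 N and contact force between each of dish, lifter and dish_rack below 0.05 N and contact force between lifter and the fingers above 1 N and horizontal distance between dish and lifter_seat below 0.015 m and height (world z) of dish above 0.065 m), for 0.1 s.
At the end, for the whole second after the job is handed in: the lifter, held by the fingers, alone carries the dish: underside over 105 mm above the worktop, centre within 15 mm of the seat and 130 mm of the rack's centre, tilt under 0.1 rad, at rest; rack touched by neither (contact force between dish and lifter above 0.1 N and contact force between each of dish, lifter and dish_rack below 0.05 N and contact force between lifter and the fingers above 1 N and horizontal distance between dish and lifter_seat below 0.015 m and height (world z) of dish above 0.105 m and angle between dish's own z axis and vertical below 0.1 rad and linear speed of dish below 0.03 m/s and angular speed of dish below 0.15 rad/s and horizontal distance between dish and dish_rack below 0.13 m); the arm keeps its last pose, push and grip.
It fails at once if the dish is tipped by more than 17 degrees (angle between dish's own z axis and vertical above 0.3 rad).
It fails at once if the gripper or arm touches a dish (contact force between any of dish, stack_lower, stack_upper and the fingers above 0.3 N or contact force between any of dish, stack_lower, stack_upper and the arm above 0.3 N).
It fails at once if the stacked dishes or another thing on the bench is moved by more than 15 mm (distance of any of stack_lower, stack_upper, vial, tape, pen from where it was at the start of the episode above 0.015 m).
It also fails if it takes over 58 s, if anything falls off the work surface, if the arm or the gripper's body presses on something with over 40 N, if the wrist force passes 120 N, or if a joint passes its speed limit or range.

## Working session

There is one attempt and no reset: what is moved stays moved. The work goes in short steps, Python scripts to look and compute and a shell command to move; the robot and the scene stay as the last step left them, time stands still between calls to the robot, and variables do not carry over. Pictures are saved under pics/ and viewed, at most 10 in all, crops included, and the job is handed in when it is done.

```bash
mkdir -p pics
cat > h.py <<'E'
import numpy as np,cv2
from bench import arm
from scipy.spatial.transform import Rotation as R
E
python3 - <<'E'
from h import *
import pickle
d={}
for n in("scene","top"):
    g=arm.get_image(n);d[n]=g;cv2.imwrite(f"pics/{n}0.png",g["image"][...,::-1])
    print(n,{k:v for k,v in g.items() if k!="image"})
pickle.dump(d,open("d0.pkl","wb"))
print(arm.read_state())
E
```

```text
scene {'fx': 489.1615979132347, 'fy': 489.1615979132347, 'cx': 317.9970792206787, 'cy': 197.3805526262707, 'k1': -0.043068897010725374, 'xyz': array([ 480.50357353,  505.0354669 , 1069.89274834]), 'rotation': array([-0.05374593,  0.9526494 , -0.29890826,  0.014978  ])}
top {'fx': 381.32580704663036, 'fy': 381.32580704663036, 'cx': 325.5866567798811, 'cy': 195.61159993205825, 'k1': -0.05693439226740407, 'xyz': array([ 332.05744518, -190.75907805, 1023.0372739 ]), 'rotation': array([-0.63261215,  0.76677544, -0.08328826,  0.07014532])}
{'clock': 0.1, 'joints': array([-1.01940424e+00,  3.85485885e-01,  6.74718519e-03, -4.16090098e-04,
       -1.19399909e+00, -2.58600511e-01]), 'joint_vel': array([ 0.00026306, -0.00088376,  0.00385572,  0.00179408,  0.00186011,
        0.00076917]), 'joint_efforts': array([-2.14995925e-04, -3.93320096e+01,  1.88930279e+01,  4.19789672e+00,
       -2.57562984e-03,  3.16477490e-06]), 'position': array([ 180.24159004, -597.8713696 ,  217.62405471]), 'ee_rot': array([-1.45797439e-01,  9.89313968e-01,  9.68395004e-04, -2.04750163e-04]), 'contact_force': array([-0.2660852 , -0.03894823, -0.09177918]), 'wrist_torque': array([-0.00690194, -0.02132323,  0.00658742]), 'grasp_force': 0.0, 'gripper_width': 85.46743538387655}
```

View pics/scene0.png

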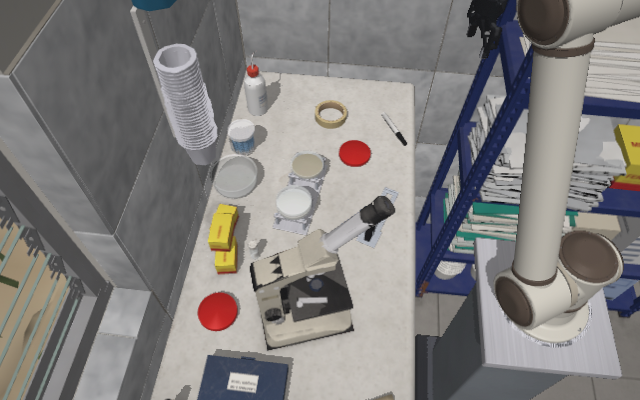

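View pics/top0.png

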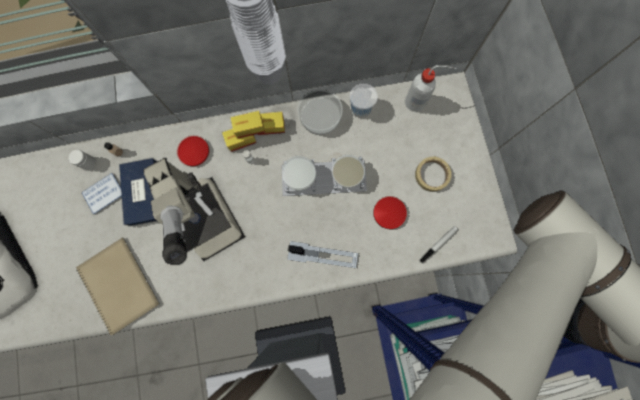

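The top view shows the lifter with its handle at (296,250) and its tip at (358,258). The rack dishes are at (300,175), white, and (348,172), tan. Possible look-alikes for the target are the red dishes at (194,151) and (390,212), the clear bowl at (321,113), and whichever rack item is the stack. A crop should settle which one is single.

Run:
```python
import pickle,cv2,numpy as np
d=pickle.load(open("d0.pkl","rb"))
s=d["scene"]["image"][140:250,255:405,::-1];t=d["top"]["image"][145:275,270:380,::-1]
a=cv2.resize(s,(410,300),interpolation=cv2.INTER_CUBIC)
b=cv2.resize(t,None,fx=4.6,fy=4.6,interpolation=cv2.INTER_CUBIC)[:598]
a2=np.zeros((b.shape[0],290,3),np.uint8)
a=cv2.resize(s[:,:105],(290,304),interpolation=cv2.INTER_CUBIC);a2[:304]=a
cv2.imwrite("pics/crop1.png",np.hstack([a2,b]))
```

```text
(no output)
```

View pics/crop1.png

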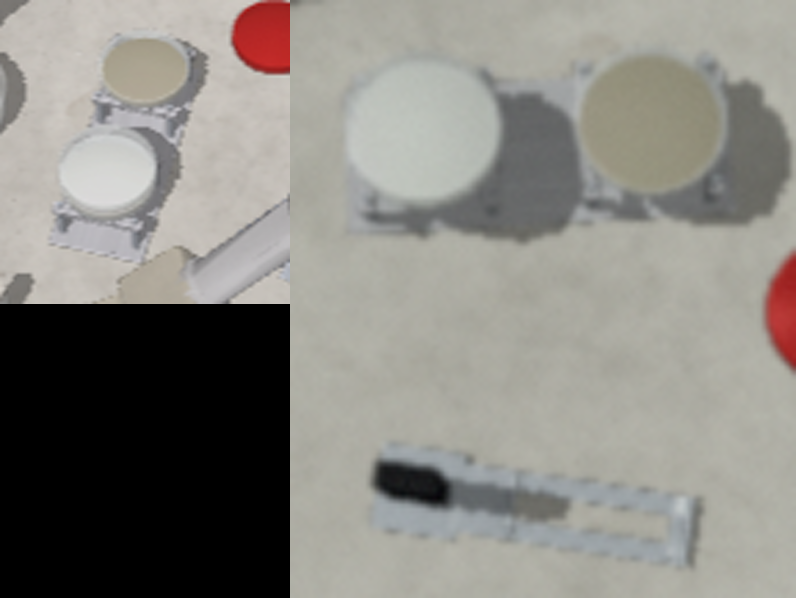

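```bash
cat >> h.py <<'E'
import pickle
def ray(g,u,v):
    p=np.array([(u-g["cx"])/g["fx"],(v-g["cy"])/g["fy"]]);q=p.copy()
    for _ in range(8): q=p/(1+g["k1"]*(q@q))
    return R.from_quat(g["rotation"]).apply([*q,1.])
def onz(g,u,v,z):
    r=ray(g,u,v);c=g["xyz"];return c+r*(z-c[2])/r[2]
def proj(g,P):
    c=R.from_quat(g["rotation"]).inv().apply(np.atleast_2d(P)-g["xyz"]);q=c[:,:2]/c[:,2:]
    q=q*(1+g["k1"]*(q**2).sum(1,keepdims=True));return q*g["fx"]+[g["cx"],g["cy"]]
def tri(ga,a,gb,b):
    A=[];y=[]
    for g,p in((ga,a),(gb,b)):
        r=ray(g,*p);r/=np.linalg.norm(r);M=np.eye(3)-np.outer(r,r);A.append(M);y.append(M@g["xyz"])
    x=np.linalg.lstsq(np.vstack(A),np.hstack(y),rcond=None);return x[0],x[1]
E
python3 - <<'E'
from h import *
d=pickle.load(open("d0.pkl","rb"));T,S=d["top"],d["scene"]
np.set_printoptions(precision=1,suppress=True)
print("white",tri(T,(298.9,173.3),S,(293.7,200.8)),"tan",tri(T,(348.7,171.5),S,(307.9,164.6)))
c=lambda x,y:((x-290)/4.6+270,y/4.6+145)
for n,(x,y,z) in dict(bl=(385,443,4),br=(374,530,4),tl=(700,493,6),tr=(688,567,6),handle=(412,482,95),rackFL=(350,232,5),rackBL=(350,90,5),w=(423,130,77),w61=(423,130,61),t=(652,122,61),t77=(652,122,77)).items(): print(n,onz(T,*c(x,y),z))
# rack corners in scene crop
for n,(x,y,z) in dict(FL=(143,262,5),BL=(50,243,5)).items(): print(n,onz(S,x/2.762+255,y/2.762+140,z))
E
```

```text
white (array([ 613.1, -172.1,   66. ]), array([0.6])) tan (array([ 595.2, -301.6,   52.6]), array([2.2]))
bl [ 449.4 -116.1    4. ]
br [ 401.3 -101.3    4. ]
tl [ 386.3 -289.5    6. ]
tr [ 346.5 -274.     6. ]
handle [ 416.  -133.3   95. ]
rackFL [ 576.8 -117.2    5. ]
rackBL [ 663.8 -131.8    5. ]
w [ 609.4 -172.3   77. ]
w61 [ 614.1 -171.9   61. ]
t [ 593.9 -300.9   61. ]
t77 [ 589.5 -299.1   77. ]
FL [ 574.5 -114.2    5. ]
BL [ 662.  -124.5    5. ]
```

The white item triangulates 13 mm higher than the tan one and casts the longer shadow, so white (300,175) is the stack and tan (348,172) is the single dish, at about (594.5,-301). The lifter's origin is at about (417,-132), yaw -109°. I'll move above the lifter now.

```bash
python3 -m pendant '[[-0.030,0.0314,0,0,0,0,0.0854],[-0.030,0.0314,0,0,0,0,0.0854],[-0.030,0.0314,0,0,0,0,0.0854],[-0.030,0.0314,0,0,0,0,0.0854],[-0.030,0.0314,0,0,0,0,0.0854],[-0.030,0.0314,0,0,0,0,0.0854],[-0.030,0.0314,0,0,0,0,0.0854],[-0.030,0.0314,0,0,0,0,0.0854],[-0.030,0.0314,0,0,0,0,0.0854],[-0.030,0.0314,0,0,0,0,0.0854],[-0.030,0.0314,0,0,0,0,0.0854],[-0.030,0.0314,0,0,0,0,0.0854]]'
python3 -m pendant '[[0,0,0,0,0,-7.8,0.0854],[0,0,0,0,0,-7.8,0.0854],[0,0,0,0,0,-7.8,0.0854],[0,0,0,0,0,-7.8,0.0854],[0,0,0,0,0,-7.8,0.0854],[0,0,0,0,0,-7.8,0.0854],[0,0,0,0,0,-7.6,0.0854],[0,0,0,0,0,0,0.0854]]'
cat >> h.py <<'E'
def goto(x,y,z,yaw):
    s=arm.read_state();r=R.from_quat(s["ee_rot"])
    t=R.from_matrix(np.array([[np.cos(yaw),np.sin(yaw),0],[np.sin(yaw),-np.cos(yaw),0],[0,0,-1]]))
    print("t",s["clock"],"pos",s["position"].round(1),"shift mm",r.inv().apply(np.array([x,y,z])-s["position"]).round(1),"turn",(r.inv()*t).as_rotvec(degrees=True).round(1),"F",s["contact_force"].round(1),"w",round(s["gripper_width"],1),"j6",s["joints"][5].round(2))
E
python3 - <<'E'
from h import *
goto(417.,-132.6,76,np.radians(-108.8))
g=arm.get_image("top");cv2.imwrite("pics/t1.png",cv2.resize(g["image"][150:300,220:420,::-1],(800,600),interpolation=cv2.INTER_CUBIC))
E
```

```text
clock: 1.3
position: [416.5, -131.9, 218.6]
ee_rot: [-0.146, 0.989, 0.0, -0.0]
contact_force: [0.7, -0.8, -0.7]
gripper_width: 85.4
grasp_force: 0.0
clock: 2.1
position: [416.0, -133.6, 218.3]
ee_rot: [-0.582, 0.813, 0.0, -0.0]
contact_force: [0.3, -0.3, -0.2]
gripper_width: 85.6
grasp_force: 0.0
t 2.1 pos [ 416.  -133.6  218.3] shift mm [ -1.3  -0.7 142.3] turn [ 0. -0. -0.] F [ 0.3 -0.3 -0.2] w 85.6 j6 -0.39
```

View pics/t1.png

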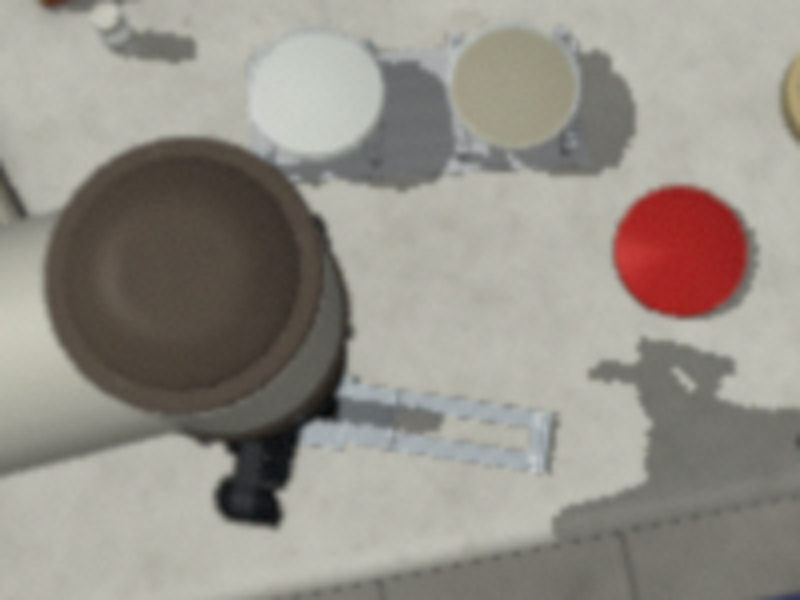

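The gripper is over the handle and the blade is clear. The arm link at left (0-180, 200-470) looks close to the microscope, so I'll check the scene camera before descending.

Run:
```python
from h import *
g=arm.get_image("scene");cv2.imwrite("pics/s1.png",cv2.resize(g["image"][100:360,200:580,::-1],(780,534),interpolation=cv2.INTER_CUBIC))
print(arm.read_state()["joints"].round(2))
```

```text
[ 0.06  0.06 -0.42 -0.   -1.09 -0.39]
```

View pics/s1.png

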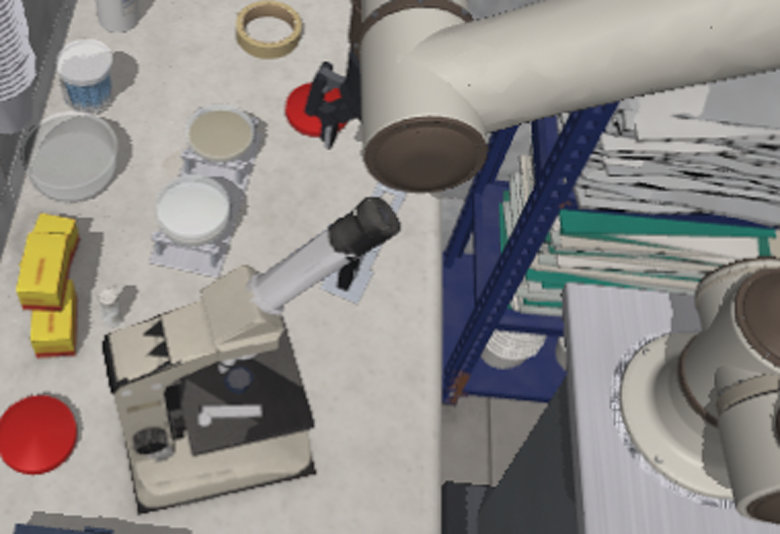

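Run:
```python
from h import *
d=pickle.load(open("d0.pkl","rb"));T,S=d["top"],d["scene"]
np.set_printoptions(precision=0,suppress=True)
a,b=(266.,219.),(407.,175.5)
print(tri(T,a,S,b))
for z in(350,400,450,500): print(z,onz(T,*a,z),onz(S,*b,z),"link left edge top",onz(T,222,250,z), "eyepiece S",onz(S,200+378/2.053,100+218/2.053,z))
print("tube at eyepiece from top img0",tri(T,(174,247),S,(380,208)))
```

```text
(array([415., -89., 340.]), array([4161.]))
350 [ 457. -105.  350.] [375. -61. 350.] link left edge top [417. -20. 350.] eyepiece S [415.  13. 350.]
400 [ 448. -111.  400.] [383. -22. 400.] link left edge top [411. -32. 400.] eyepiece S [420.  47. 400.]
450 [ 439. -118.  450.] [390.  18. 450.] link left edge top [405. -45. 450.] eyepiece S [424.  81. 450.]
500 [ 429. -124.  500.] [397.  57. 500.] link left edge top [398. -58. 500.] eyepiece S [429. 115. 500.]
tube at eyepiece from top img0 (array([429.,  47., 396.]), array([14.]))
```

The arm has a lateral wrist offset. Descending vertically would bring the J5 housing close to the eyepiece, at about (429,47,396). I'll lean the tool 22° towards the blade, about the closing axis, so the wrist moves away to -y and the pads still sit flat on the handle.

```bash
python3 -m pendant '[[0,0,0,0,-5.5,0,0.0854],[0,0,0,0,-5.5,0,0.0854],[0,0,0,0,-5.5,0,0.0854],[0,0,0,0,-5.5,0,0.0854],[0,0,0,0,0,0,0.0854]]'
cat >> h.py <<'E'
def plan(lx,ly,lz,yaw,tilt=22.,h=70.):
    """lifter origin/yaw -> TCP target in current tool axes (tool leaning tilt deg to lifter +x)"""
    s=arm.read_state();r=R.from_quat(s["ee_rot"])
    t=R.from_euler("z",yaw,degrees=True)*R.from_euler("x",180,degrees=True)*R.from_euler("y",-tilt,degrees=True)
    p=np.array([lx,ly,lz+h])-6*t.apply([0,0,1.])
    d=p-s["position"]
    print("t",round(s["clock"],2),"pos",s["position"].round(1),"target",p.round(1),"shift mm",r.inv().apply(d).round(1),"turn(tool)",(r.inv()*t).as_rotvec(degrees=True).round(1),"turn(world)",(t*r.inv()).as_rotvec(degrees=True).round(1),"F",s["contact_force"].round(1),"w",round(s["gripper_width"],1),"gf",round(s["grasp_force"],1),"j",s["joints"].round(2))
E
python3 - <<'E'
from h import *
plan(417,-132.5,0,-108.8); plan(417,-132.5,40,-108.8)
g=arm.get_image("scene");a=g["image"][100:300,280:480,::-1]
g=arm.get_image("top");b=g["image"][150:350,200:400,::-1]
cv2.imwrite("pics/s2.png",cv2.resize(np.hstack([a,b]),(800,400),interpolation=cv2.INTER_CUBIC))
E
```

```text
clock: 2.7
position: [416.2, -135.5, 218.2]
ee_rot: [-0.568, 0.8, 0.112, 0.156]
contact_force: [-0.1, 0.0, -0.8]
gripper_width: 85.2
grasp_force: 0.0
t 2.7 pos [ 416.2 -135.5  218.2] target [ 416.3 -134.6   75.6] shift mm [ 52.8  -0.  132.5] turn(tool) [-0.1  0.1 -0.4] turn(world) [-0.1 -0.1  0.4] F [-0.1  0.  -0.8] w 85.2 gf 0.0 j [-0.25  0.1  -0.28 -0.42 -1.19  0.07]
t 2.7 pos [ 416.2 -135.5  218.2] target [ 416.3 -134.6  115.6] shift mm [37.8  0.1 95.4] turn(tool) [-0.1  0.1 -0.4] turn(world) [-0.1 -0.1  0.4] F [-0.1  0.  -0.8] w 85.2 gf 0.0 j [-0.25  0.1  -0.28 -0.42 -1.19  0.07]
```

View pics/s2.png

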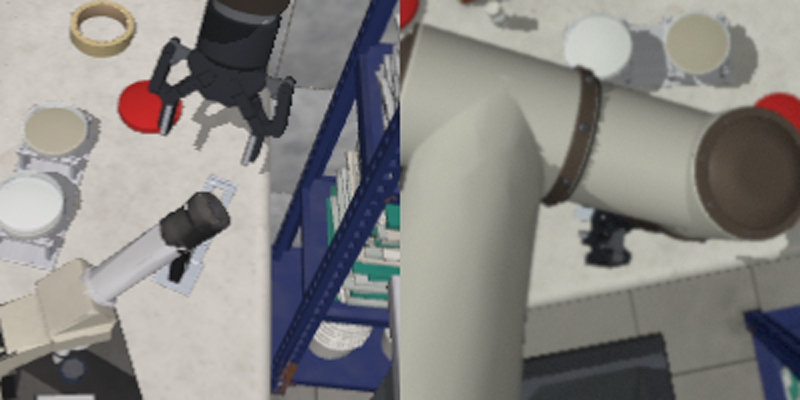

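The wrist has moved clear of the eyepiece, so I'll descend.

```bash
python3 -m pendant '[[0.0088,0,0.0221,0,0,0,0.0854],[0.0088,0,0.0221,0,0,0,0.0854],[0.0088,0,0.0221,0,0,0,0.0854],[0.0088,0,0.0221,0,0,0,0.0854],[0.0088,0,0.0221,0,0,0,0.0854],[0.0088,0,0.022,0,0,0,0.0854],[0,0,0,0,0,0,0.0854]]'
python3 -c "
from h import *
plan(417,-132.5,0,-108.8)"
```

```text
clock: 3.5
position: [414.6, -131.4, 73.6]
ee_rot: [-0.571, 0.798, 0.114, 0.153]
contact_force: [-1.0, 0.2, 0.3]
gripper_width: 85.6
grasp_force: 0.0
t 3.5 pos [ 414.6 -131.4   73.6] target [ 416.3 -134.6   75.6] shift mm [ 1.5 -2.6 -2.8] turn(tool) [ 0.4 -0.1 -0.1] turn(world) [-0.1 -0.4 -0. ] F [-1.   0.2  0.3] w 85.6 gf 0.0 j [-0.25  0.3  -0.43 -0.5  -0.88  0.26]
```

```bash
python3 -m pendant '[[0,0,0,0,0,0,0.0854],[0,0,0,0,0,0,0.0854]]'
python3 -c "
from h import *
plan(417,-132.5,0,-108.8)"
```

```text
clock: 3.7
position: [417.5, -133.0, 77.3]
ee_rot: [-0.572, 0.798, 0.11, 0.156]
contact_force: [-0.9, 0.8, -0.2]
gripper_width: 85.3
grasp_force: 0.0
t 3.7 pos [ 417.5 -133.    77.3] target [ 416.3 -134.6   75.6] shift mm [2.4 0.6 0.9] turn(tool) [-0.1 -0.   0.1] turn(world) [ 0.1  0.1 -0. ] F [-0.9  0.8 -0.2] w 85.3 gf 0.0 j [-0.25  0.29 -0.43 -0.5  -0.88  0.26]
```

```bash
python3 -m pendant '[[0.001,0,0,0,0,0,0.06],[0,0,0,0,0,0,0.03],[0,0,0,0,0,0,0.01],[0,0,0,0,0,0,0.005],[0,0,0,0,0,0,0.005],[0,0,0,0,0,0,0.005],[0,0,0,0,0,0,0.005],[0,0,0,0,0,0,0.005],[0,0,0,0,0,0,0.005],[0,0,0,0,0,0,0.005]]'
python3 -c "
from h import *
plan(417,-132.5,0,-108.8)"
```

```text
clock: 4.7
position: [416.8, -134.2, 75.9]
ee_rot: [-0.571, 0.798, 0.11, 0.155]
contact_force: [0.6, -1.4, 4.5]
gripper_width: 14.0
grasp_force: 59.2
t 4.7 pos [ 416.8 -134.2   75.9] target [ 416.3 -134.6   75.6] shift mm [0.7 0.3 0.1] turn(tool) [-0.1 -0.   0. ] turn(world) [0.  0.1 0. ] F [ 0.6 -1.4  4.5] w 14.0 gf 59.2 j [-0.26  0.29 -0.43 -0.5  -0.88  0.26]
```

The handle is gripped at 59 N. I'll lift straight up 80 mm.

```bash
python3 -m pendant '[[-0.0037,0,-0.0093,0,0,0,0.005],[-0.0037,0,-0.0093,0,0,0,0.005],[-0.0074,0,-0.0186,0,0,0,0.005],[-0.0074,0,-0.0186,0,0,0,0.005],[-0.0075,0,-0.0185,0,0,0,0.005],[0,0,0,0,0,0,0.005],[0,0,0,0,0,0,0.005]]'
python3 -c "
from h import *
plan(378,-274,80,-108.8)"
```

```text
clock: 5.4
position: [415.7, -133.8, 155.6]
ee_rot: [-0.571, 0.798, 0.111, 0.155]
contact_force: [0.2, -0.1, -1.9]
gripper_width: 13.4
grasp_force: 58.7
t 5.4 pos [ 415.7 -133.8  155.6] target [ 377.3 -276.1  155.6] shift mm [136.4  -9.6 -55.1] turn(tool) [-0.  0. -0.] turn(world) [-0.  0.  0.] F [ 0.2 -0.1 -1.9] w 13.4 gf 58.7 j [-0.25  0.17 -0.36 -0.45 -1.05  0.14]
```

```bash
python3 -m pendant '[[0.0085,-0.0006,-0.0034,0,0,0,0.005],[0.017,-0.0012,-0.0069,0,0,0,0.005],[0.017,-0.0012,-0.0069,0,0,0,0.005],[0.017,-0.0012,-0.0069,0,0,0,0.005],[0.017,-0.0012,-0.0069,0,0,0,0.005],[0.017,-0.0012,-0.0069,0,0,0,0.005],[0.017,-0.0012,-0.0069,0,0,0,0.005],[0.017,-0.0012,-0.0069,0,0,0,0.005],[0.0085,-0.0006,-0.0034,0,0,0,0.005],[0,0,0,0,0,0,0.005]]'
python3 -m pendant '[[0,0,0,-1.57,0,-3.94,0.005],[0,0,0,-3.15,0,-7.88,0.005],[0,0,0,-3.15,0,-7.88,0.005],[0,0,0,-3.15,0,-7.88,0.005],[0,0,0,-3.15,0,-7.88,0.005],[0,0,0,-3.15,0,-7.88,0.005],[0,0,0,-1.57,0,-3.94,0.005],[0,0,0,0,0,0,0.005]]'
python3 -c "
from h import *
plan(378,-274,80,-7)"
```

```text
clock: 6.4
position: [377.2, -277.0, 154.6]
ee_rot: [-0.57, 0.799, 0.112, 0.155]
contact_force: [-0.4, 0.3, -1.2]
gripper_width: 13.9
grasp_force: 58.7
clock: 7.2
position: [378.4, -275.0, 155.1]
ee_rot: [0.859, -0.474, -0.166, -0.093]
contact_force: [-0.7, -0.1, -0.9]
gripper_width: 13.7
grasp_force: 58.7
t 7.2 pos [ 378.4 -275.   155.1] target [ 380.2 -274.3  155.6] shift mm [ 0.2 -1.9 -0.6] turn(tool) [-19.2  -0.1 -47.1] turn(world) [-0.1  0.1 50.8] F [-0.7 -0.1 -0.9] w 13.7 gf 58.7 j [-0.43  0.38 -0.15 -0.21 -1.37  1.07]
```

```bash
python3 -m pendant '[[0,0,0,-1.57,0,-3.94,0.005],[0,0,0,-3.15,0,-7.88,0.005],[0,0,0,-3.15,0,-7.88,0.005],[0,0,0,-3.15,0,-7.88,0.005],[0,0,0,-3.15,0,-7.88,0.005],[0,0,0,-3.15,0,-7.88,0.005],[0,0,0,-1.57,0,-3.84,0.005],[0,0,0,0,0,0,0.005],[0,0,0,0,0,0,0.005]]'
python3 - <<'E'
from h import *
plan(378,-274,20,-7)
d=[arm.get_image(n) for n in("top","scene")];pickle.dump(d,open("d1.pkl","wb"))
b=d[0]["image"][140:290,270:400,::-1];a=d[1]["image"][130:280,270:400,::-1]
cv2.imwrite("pics/s3.png",cv2.resize(np.hstack([b,a]),(800,462),interpolation=cv2.INTER_CUBIC))
E
```

```text
clock: 8.1
position: [377.8, -275.9, 155.8]
ee_rot: [0.98, -0.062, -0.188, -0.014]
contact_force: [-0.6, -0.1, -1.6]
gripper_width: 13.6
grasp_force: 58.7
t 8.1 pos [ 377.8 -275.9  155.8] target [ 380.2 -274.3   95.6] shift mm [24.3 -1.7 55.1] turn(tool) [-0.3 -0.3 -0.1] turn(world) [-0.2  0.3  0.2] F [-0.6 -0.1 -1.6] w 13.6 gf 58.7 j [-0.25  0.37 -0.26  0.04 -1.32  1.68]
```

View pics/s3.png

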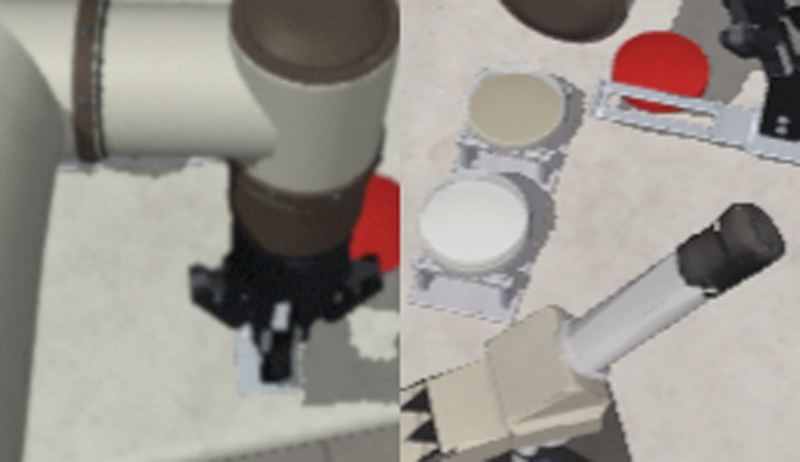

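Run:
```python
from h import *
T,S=pickle.load(open("d1.pkl","rb"))
np.set_printoptions(precision=1,suppress=True)
c=lambda x,y:(270+(x-400)/3.077,130+y/3.077)
for n,(x,y,z) in dict(tipL=(594,115,86),tipR=(604,80,86),tan=(516,109,61),white=(473,221,77),footBL_handletop=(778,128,84)).items(): print(n,onz(S,*c(x,y),z))
s=arm.read_state();r=R.from_quat(s["ee_rot"])
o=s["position"]+r.apply([0,0,6]);print("grip pt",o,"tool x",r.apply([1,0,0]))
l=R.from_euler("z",-7,degrees=True)
e=o-[0,0,70]
print("pred origin",e,"pred tips",e+l.apply([158,20,6]),e+l.apply([158,-20,6]))
```

```text
tipL [ 525.4 -273.1   86. ]
tipR [ 520.5 -311.6   86. ]
tan [ 593.4 -291.7   61. ]
white [ 611.7 -161.9   77. ]
footBL_handletop [ 372.4 -278.5   84. ]
grip pt [ 375.7 -276.   150.2] tool x [ 0.9 -0.1 -0.4]
pred origin [ 375.7 -276.    80.2] pred tips [ 534.9 -275.4   86.2] [ 530.1 -315.1   86.2]
```

Run:
```python
from h import *
T,S=pickle.load(open("d1.pkl","rb"));d0=pickle.load(open("d0.pkl","rb"))
np.set_printoptions(precision=1,suppress=True)
print("scene bias at tip, floor:",onz(S,382.5,189,6),onz(S,398.5,190,6),"top: 386.3 -289.5, 346.5 -274")
s=arm.read_state();r=R.from_quat(s["ee_rot"]);e=s["position"]+r.apply([0,0,6])-[0,0,70]
l=R.from_euler("z",-7,degrees=True)
x0,y0,k=285,130,7
im=cv2.resize(S["image"][y0:y0+85,x0:x0+114,::-1],None,fx=k,fy=k,interpolation=cv2.INTER_CUBIC).copy()
def poly(P,col,dx=0):
    q=((proj(S,P)-[x0-.5,y0-.5])*k).astype(np.int32);cv2.polylines(im,[q],True,col,1)
a=np.linspace(0,6.28,60)[:,None]
for z in(45,61): poly(np.hstack([594.2+45*np.cos(a),-301+45*np.sin(a),0*a+z]),(0,160,0))
poly(e+l.apply([[25,20,4],[158,20,4],[158,-20,4],[25,-20,4]]),(0,0,255))
poly(e+l.apply([[25,25,4],[-25,25,4],[-25,-25,4],[25,-25,4]]),(0,0,255))
cv2.imwrite("pics/ov.png",im)
```

```text
scene bias at tip, floor: [ 390.1 -278.     6. ] [ 347.2 -279.6    6. ] top: 386.3 -289.5, 346.5 -274
```

View pics/ov.png

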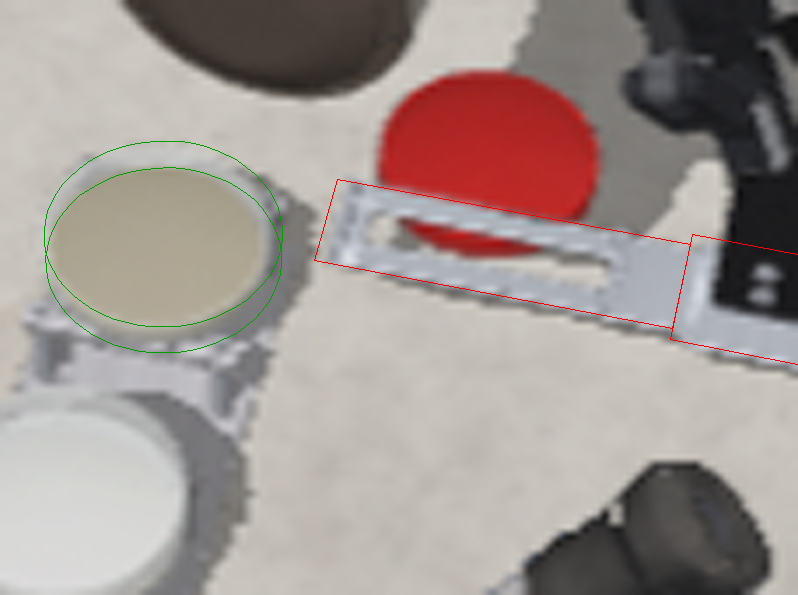

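The overlay shows the lifter sits about 3.5 mm further back in the grip than assumed. The dish at (165,250) lies a few mm further to +y than my estimate, so I'll use y≈-296.5. Next I'll line up in front of the rack and lower to blade height.

```bash
python3 -c "
from h import *
plan(384,-270.7,20,-7)"
```

```text
t 8.2 pos [ 377.9 -276.3  155.8] target [ 386.2 -271.    95.6] shift mm [29.3 -6.2 53.2] turn(tool) [-0.3 -0.3 -0.1] turn(world) [-0.1  0.3  0.2] F [-0.2  0.1 -2.1] w 13.8 gf 58.7 j [-0.25  0.37 -0.26  0.05 -1.32  1.68]
```

```bash
python3 -m pendant '[[0,-0.003,0,0,0,0,0.005],[0,-0.003,0,0,0,0,0.005],[0.005,0,0.009,0,0,0,0.005],[0.005,0,0.009,0,0,0,0.005],[0.005,0,0.009,0,0,0,0.005],[0.005,0,0.009,0,0,0,0.005],[0.005,0,0.009,0,0,0,0.005],[0.0043,0,0.0082,-0.3,-0.3,0,0.005],[0,0,0,0,0,0,0.005],[0,0,0,0,0,0,0.005]]'
python3 -c "
from h import *
plan(384,-270.7,20,-7);plan(493.3,-284.1,20,-7)"
```

```text
clock: 9.2
position: [386.2, -271.0, 95.3]
ee_rot: [0.98, -0.06, -0.191, -0.011]
contact_force: [-0.6, -0.5, -1.5]
gripper_width: 13.9
grasp_force: 58.7
t 9.2 pos [ 386.2 -271.    95.3] target [ 386.2 -271.    95.6] shift mm [-0.  -0.  -0.3] turn(tool) [ 0.1  0.1 -0. ] turn(world) [ 0.1 -0.1 -0. ] F [-0.6 -0.5 -1.5] w 13.9 gf 58.7 j [-0.24  0.45 -0.32  0.05 -1.19  1.66]
t 9.2 pos [ 386.2 -271.    95.3] target [ 495.5 -284.4   95.6] shift mm [102.    0.  -41.6] turn(tool) [ 0.1  0.1 -0. ] turn(world) [ 0.1 -0.1 -0. ] F [-0.6 -0.5 -1.5] w 13.9 gf 58.7 j [-0.24  0.45 -0.32  0.05 -1.19  1.66]
```

```bash
python3 -m pendant '[[0.0093,0,-0.0038,0,0,0,0.005],[0.0093,0,-0.0038,0,0,0,0.005],[0.0093,0,-0.0038,0,0,0,0.005],[0.0093,0,-0.0038,0,0,0,0.005],[0.0093,0,-0.0038,0,0,0,0.005],[0,0,0,0,0,0,0.005],[0,0,0,0,0,0,0.005]]'
python3 - <<'E'
from h import *
plan(493.3,-284.1,20,-7)
S=arm.get_image("scene");pickle.dump(S,open("d2.pkl","wb"))
x0,y0,k=280,130,7
im=cv2.resize(S["image"][y0:y0+85,x0:x0+114,::-1],None,fx=k,fy=k,interpolation=cv2.INTER_CUBIC).copy()
s=arm.read_state();r=R.from_quat(s["ee_rot"]);e=s["position"]+r.apply([0,0,6])-[0,0,70]
l=R.from_euler("z",-7,degrees=True);e=e-l.apply([3.5,0,0])
def poly(P,col):
    q=((proj(S,P)-[x0-.5,y0-.5])*k).astype(np.int32);cv2.polylines(im,[q],True,col,1)
a=np.linspace(0,6.28,60)[:,None]
for z,rr in((45,42.5),(61,45)): poly(np.hstack([594+rr*np.cos(a),-296.5+rr*np.sin(a),0*a+z]),(0,160,0))
poly(e+l.apply([[25,20,4],[158,20,4],[158,-20,4],[25,-20,4]]),(0,0,255))
poly(e+l.apply([[25,25,4],[-25,25,4],[-25,-25,4],[25,-25,4]]),(0,0,255))
cv2.imwrite("pics/ov2.png",im)
E
```

```text
clock: 9.9
position: [435.9, -276.9, 95.4]
ee_rot: [0.98, -0.06, -0.191, -0.011]
contact_force: [-0.5, 0.9, -1.4]
gripper_width: 13.6
grasp_force: 58.7
t 9.9 pos [ 435.9 -276.9   95.4] target [ 495.5 -284.4   95.6] shift mm [ 55.6   0.1 -22.7] turn(tool) [ 0.1  0.1 -0. ] turn(world) [ 0.1 -0.1 -0. ] F [-0.5  0.9 -1.4] w 13.6 gf 58.7 j [-0.23  0.51 -0.19  0.04 -1.25  1.65]
```

View pics/ov2.png

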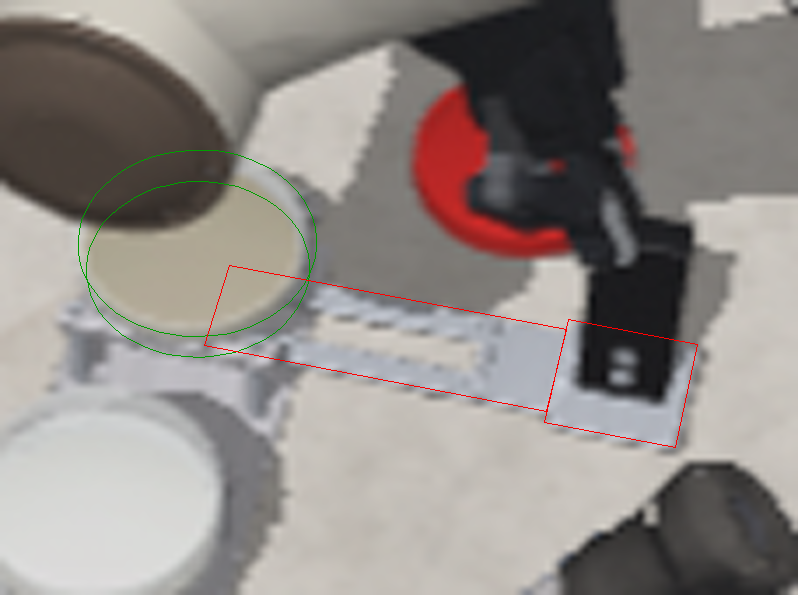

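The overlay fits the lifter exactly, with the foot at (620,380), and the dish is within 2 mm of the model. The tip has entered the berth without contact, so I'll push in the rest of the way.

```bash
python3 -m pendant '[[0.0095,-0.001,-0.0038,0,0,0,0.005],[0.0095,0,-0.0038,0,0,0,0.005],[0.0095,0,-0.0039,0,0,0,0.005],[0.0095,0,-0.0039,0,0,0,0.005],[0.0095,0,-0.0039,0,0,0,0.005],[0.0092,0,-0.0038,0,0,0,0.005],[0,0,0,0,0,0,0.005],[0,0,0,0,0,0,0.005]]'
python3 -c "
from h import *
plan(494.6,-283.3,20,-7);plan(494.6,-283.3,140,-7)"
```

```text
clock: 10.75
position: [496.8, -283.4, 95.5]
ee_rot: [0.98, -0.06, -0.191, -0.011]
contact_force: [-0.0, -0.3, -1.9]
gripper_width: 13.6
grasp_force: 58.7
t 10.75 pos [ 496.8 -283.4   95.5] target [ 496.8 -283.6   95.6] shift mm [ 0.   0.2 -0.1] turn(tool) [ 0.1  0.1 -0. ] turn(world) [ 0.1 -0.1 -0. ] F [-0.  -0.3 -1.9] w 13.6 gf 58.7 j [-0.21  0.6  -0.03  0.04 -1.32  1.65]
t 10.75 pos [ 496.8 -283.4   95.5] target [ 496.8 -283.6  215.6] shift mm [ -45.1    0.3 -111.3] turn(tool) [ 0.1  0.1 -0. ] turn(world) [ 0.1 -0.1 -0. ] F [-0.  -0.3 -1.9] w 13.6 gf 58.7 j [-0.21  0.6  -0.03  0.04 -1.32  1.65]
```

There is no contact in place. I'll lift slowly through pickup.

```bash
python3 -m pendant '[[-0.0015,0,-0.0037,0,0,0,0.005],[-0.0015,0,-0.0037,0,0,0,0.005],[-0.0011,0,-0.0028,0,0,0,0.005],[-0.0011,0,-0.0028,0,0,0,0.005],[-0.0008,0,-0.0019,0,0,0,0.005],[-0.0008,0,-0.0019,0,0,0,0.005],[-0.0008,0,-0.0019,0,0,0,0.005],[-0.0008,0,-0.0019,0,0,0,0.005],[-0.0008,0,-0.0019,0,0,0,0.005],[-0.0008,0,-0.0019,0,0,0,0.005],[0,0,0,0,0,0,0.005],[0,0,0,0,0,0,0.005]]'
python3 - <<'E'
from h import *
plan(494.6,-283.3,140,-7)
S=arm.get_image("scene")
x0,y0,k=280,130,7
im=cv2.resize(S["image"][y0:y0+85,x0:x0+114,::-1],None,fx=k,fy=k,interpolation=cv2.INTER_CUBIC).copy()
s=arm.read_state();r=R.from_quat(s["ee_rot"]);e=s["position"]+r.apply([0,0,6])-[0,0,70]
l=R.from_euler("z",-7,degrees=True);e=e-l.apply([3.5,0,0])
def poly(P,col):
    q=((proj(S,P)-[x0-.5,y0-.5])*k).astype(np.int32);cv2.polylines(im,[q],True,col,1)
a=np.linspace(0,6.28,60)[:,None];c=e+l.apply([105,0,4]);print(c)
for z,rr in((0,42.5),(16,45)): poly(c+np.hstack([rr*np.cos(a),rr*np.sin(a),0*a+z]),(0,160,0))
poly(e+l.apply([[25,25,4],[-25,25,4],[-25,-25,4],[25,-25,4]]),(0,0,255))
cv2.imwrite("pics/ov3.png",im)
E
```

```text
clock: 11.95
position: [496.8, -283.4, 122.1]
ee_rot: [0.98, -0.06, -0.191, -0.011]
contact_force: [0.4, -0.7, -2.4]
gripper_width: 13.8
grasp_force: 58.7
t 11.95 pos [ 496.8 -283.4  122.1] target [ 496.8 -283.6  215.6] shift mm [-35.    0.3 -86.6] turn(tool) [ 0.1  0.  -0. ] turn(world) [ 0.1 -0.  -0. ] F [ 0.4 -0.7 -2.4] w 13.8 gf 58.7 j [-0.21  0.57 -0.01  0.04 -1.37  1.65]
[ 595.19145745 -295.51440719   50.50497614]
```

View pics/ov3.png

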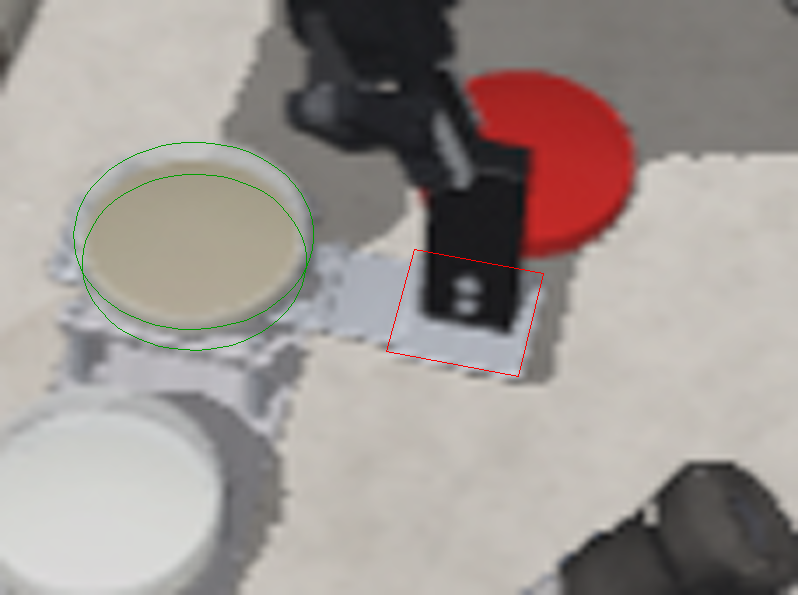

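The dish at (192,245) fills the seated-dish outline and is level between the lips. I'll lift the remaining 93 mm smoothly.

```bash
python3 -m pendant '[[-0.0008,0,-0.0019,0,0,0,0.005],[-0.0015,0,-0.0037,0,0,0,0.005],[-0.003,0,-0.0074,0,0,0,0.005],[-0.0045,0,-0.0111,0,0,0,0.005],[-0.005,0,-0.0124,0,0,0,0.005],[-0.005,0,-0.0124,0,0,0,0.005],[-0.005,0,-0.0124,0,0,0,0.005],[-0.0045,0,-0.0111,0,0,0,0.005],[-0.003,0,-0.0074,0,0,0,0.005],[-0.0018,0,-0.0045,0,0,0,0.005],[-0.0009,0,-0.0022,0,0,0,0.005],[0,0,0,0,0,0,0.005]]'
python3 -m pendant '[[0,0,0,0,0,0,0.005],[0,0,0,0,0,0,0.005],[0,0,0,0,0,0,0.005],[0,0,0,0,0,0,0.005],[0,0,0,0,0,0,0.005],[0,0,0,0,0,0,0.005]]'
python3 - <<'E'
from h import *
plan(494.6,-283.3,140,-7)
S=arm.get_image("scene")
# tan blob in image vs model of seated lid (numeric check)
s=arm.read_state();r=R.from_quat(s["ee_rot"]);e=s["position"]+r.apply([0,0,6])-[0,0,70]
l=R.from_euler("z",-7,degrees=True);c=e-l.apply([3.5,0,0])+l.apply([105,0,4]);print("seat",c.round(1))
hsv=cv2.cvtColor(S["image"],cv2.COLOR_RGB2HSV);u,v=proj(S,c+[0,0,16])[0]
m=cv2.inRange(hsv,(12,45,100),(28,110,220));m[:, :int(u)-30]=0;m[:,int(u)+30:]=0;m[:int(v)-30]=0;m[int(v)+30:]=0
n,_,st,ce=cv2.connectedComponentsWithStats(m);i=1+st[1:,4].argmax();print("pred",u.round(1),v.round(1),"blob",ce[i].round(1),st[i])
E
```

```text
clock: 13.2
position: [496.7, -283.3, 215.4]
ee_rot: [0.98, -0.06, -0.191, -0.011]
contact_force: [1.0, 0.4, -2.3]
gripper_width: 13.4
grasp_force: 58.7
clock: 13.8
position: [496.8, -283.3, 215.5]
ee_rot: [0.98, -0.06, -0.191, -0.011]
contact_force: [0.0, -0.2, -1.9]
gripper_width: 13.8
grasp_force: 58.7
t 13.8 pos [ 496.8 -283.3  215.5] target [ 496.8 -283.6  215.6] shift mm [ 0.   0.3 -0.1] turn(tool) [ 0.1  0.  -0. ] turn(world) [ 0.1 -0.  -0. ] F [ 0.  -0.2 -1.9] w 13.8 gf 58.7 j [-0.21  0.5   0.11  0.04 -1.57  1.66]
seat [ 595.3 -295.4  143.9]
pred 306.6 139.2 blob [318.2 117.6] [315 109   9  18  88]
```

Run:
```python
from h import *
d0=pickle.load(open("d0.pkl","rb"))["scene"]["image"].astype(int)
S=arm.get_image("scene")["image"].astype(int);ref=d0[162:168,304:311].mean((0,1))
for n,I in(("before",d0),("now",S)):
    m=(np.abs(I-ref).max(2)<14).astype(np.uint8);m[:90]=0;m[230:]=0;m[:,:260]=0;m[:,360:]=0
    k,_,st,ce=cv2.connectedComponentsWithStats(m);i=1+st[1:,4].argmax();print(n,ce[i].round(1),st[i])
print(ref,S[139,307])
```

```text
before [306.9 164.7] [292 154  31  23 549]
now [306.1 140.5] [291 129  33  26 581]
[171.80952381 163.97619048 145.78571429] [175 167 148]
```

The dish moved up with the blade: predicted lid centre (306.6,139.2), seen at (306.1,140.5). Handing in.

```bash
python3 -c "
from bench import arm
print(arm.job_done())"
```

```text
the job is handed in; nothing more can be done
None
```

The job is handed in with the single (tan) dish on the lifter's blade, held level and steady about 10 cm above the rack with the grip at about 59 N; the last camera check put the dish within about 3 mm of its seat, but no verdict came back.

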